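# Lock a retaining bar over a housing in its hold-down fixture

### The arm

A 6-joint arm with a two-finger parallel gripper is mounted at the origin on a cart in front of the work surface, level with it; the furniture and walls round the work are solid. World frame = base frame: x ahead of the robot, y to its left, z up, the work surface at z = 0. Lengths are in m, angles in rad, forces in N, time in s.
With the tool pointing down it reaches from about 0.375 to 0.9 m from the base axis. Payload 3.1 kg.
Tool frame: the origin (TCP) lies on the centre line of the jaws, within the pads' length; the fingertips stand 19 mm ahead of it and the grasp point (between the pads) is the TCP; z points along the fingers, y is the line along which they close (so a half turn about z gives the same grasp; the last joint's range is limited). The gripper opens to 85 mm and grips with 20 to 120 N. Pads are 22 mm wide; open, the fingers measure 114 mm over their backs; the gripper's body (76 mm by 85 mm) begins 54 mm behind the grasp point. The pads swing forward as they close: fully open they stand 13 mm farther back than shut.
Start: joints at [-1.413, 0.527, 1.433, -0, 1.181, -0.178], TCP at [0.206, -0.59, 0.222] pointing down, gripper open.
Joint ranges: [-3.08, 3.08], [-0.75, 2.2], [0.22, 2.44], [-1.43, 4.57], [0, 2.65], [-2.85, 2.85]. Speed limits (rad/s): [2.79, 2.79, 3.14, 3.14, 3.14, 3.14].

### API

Orientations are given as a unit quaternion [x, y, z, w].
In Python, from station import manip, cams, sign_off gives the robot as it stands.
- The arm moves only by the tool carry_out, never from a script. Its argument "targets" is a list that holds one entry, the list of rows, each a list of 7 numbers: the shift along the tool's x, y, z in cm, then the turn, a rotation vector about the tool's x, y, z in degrees, then the finger opening in cm, from 0 to 8.54. A call has 1 to 12 rows; each row is the pose to reach, as a shift and turn from the pose commanded when the call began, along the tool's axes at that moment; what a row does not reach only later rows make up. A row lasts 1/12 s, in which the tool goes at most 41.7 mm and 7.16 degrees, less where a joint would pass 70% of its speed; a pose out of reach is approached as far as the arm can. A call with a gripper value outside its range is refused whole. The fingers move at their own pace and stop on an object; "force" is the grip in N (left out, the last holds). Time passes only in rows, so rows that repeat a pose let the fingers close. It gives the time, the measured TCP pose, the force, the opening and the grip force at its end, in the units of the state.
- manip.sense(): the state, without advancing time (a new reading comes with each control period).
- cams.snapshot(name): name is "scene" or "top" or "wrist"; returns the picture (384x512x3 uint8, red, green, blue); there is no depth.
- cams.camera_info(name): a dict with "K" (3x3 intrinsics, pixels), "T" (4x4, takes a point from camera to world coordinates). Camera axes: x right, y down, z forward; pixel columns grow to the right and rows downward; lengths in m; the calibration is good to about 2 mm. A picture is of the moment at which its call begins: read the wrist's pose just before it. camera_info takes no time and is no camera call; for the wrist camera it gives the pose at the moment of the call.
- sign_off(): hands the job in; it is judged then, once.
The state is a dict: "t": time; "q": joint angles; "qd": joint speeds; "tau": joint torques, N m; "tcp_pos": TCP position; "tool_rot": TCP orientation; "force": force on the tool from outside, world axes, zero at the start; "ft_torque": the same for the moment, N m; "finger_gap": opening from 0.0 (shut) to 1.0 (fully open); "gripper_force": force on a finger pad.
Only numpy, scipy, OpenCV 4.12 (cv2) and the standard library are available. Lean on these libraries where they do the work, as an engineer would, in place of code of your own. Each camera call takes 0.05 s, during which the arm holds its last target. There are 200 camera calls.

### The job

Lay the long steel bar across the housing so that it lies level in the slots of the fixture's two supports, about equally far out at both ends, and let go of it. Then push the loose black wing handle fully down onto the square shaft of the latch and turn it until the latch arm comes to its stop over the end of the bar, leaving the handle on the shaft. Leave the short bar and the paper cup where they are.

Things in the scene. Friction and masses are not known exactly. Their poses are not given: they have to be found in the camera images.
- fixture: Fixed aluminium plate 130 x 150 x 8 mm (x, y, z), black housing (58 mm wide, top 30 mm above table) in its middle. At y = -48 and +48 mm a dark steel support, 18 mm thick along y, seat 33 mm above table, slot along y on top: 25.5 mm wide, cheeks 5 mm high, then flared to 11.5 mm. Latch column at x = -46, y = -48 mm. Origin: centre of the underside; z up; x roughly away from the robot.
- seat (a point): Point midway between the two supports at the height of their slot floors (33 mm above the table), axes as the fixture's: the bar shall lie along this y axis with the centre of its underside here.
- latch (a joint): Latch angle about its vertical column, rad: 0 open (arm points away from the bar), 1.3 at the stop (arm along the fixture's +x, over the bar's end). Grows counter-clockwise seen from above; stiff, stays where left. The flat steel arm is 14 mm wide, reaches 54 mm from the axis, lies 47 to 54 mm above the table, 2 mm above a seated bar.
- shaft (a point): Foot of the latch's square shaft, on its axis at the top face of the latch arm (54 mm above the table). The shaft rises 18 mm from here, 12 x 12 mm, the last 7 mm tapering to 8 x 8 mm; its sides are parallel to this frame's x and y axes. x points along the latch arm; turns with the latch.
- bar: The long loose flat steel bar, 130 x 22 x 12 mm (x, y, z), 0.14 kg nominal. Origin: centre of the underside; x along its length. Lies flat on the table.
- short_bar: The short flat steel bar, 70 x 22 x 12 mm, too short to bridge the supports; not to be used. Origin: centre of the underside; x along its length.
- handle: Loose black wing handle standing bore down on the table: square hub 28 x 28 x 20 mm with a square bore 14 x 14 mm, 20 mm deep from below, sides parallel to the hub's; on top a wing to grip, 60 mm long (x), 12 mm thick (y), 20 to 42 mm above the foot. Origin: centre of the hub's underside; it comes to shaft when fitted. Fits in any of four quarter turns.
- cup: Small beige paper mixing cup, 68 mm across, 50 mm high, standing on the table. Origin: centre of its underside.
Mind the look-alikes: they are no part of the job. There is more than one size of the fixture; the job needs the larger.

How it is judged:
On the way, in this order (a step that is already met when the one before it is completed fails the run):
1. the long bar lies released in both slots (x of bar in the frame of seat between -0.004 and 0.004 m and y of bar in the frame of seat between -0.01 and 0.01 m and z of bar in the frame of seat between -0.002 and 0.0025 m and angle between the x axis of bar and the y axis of seat, either way round below 0.06 rad and angle between bar's own z axis and vertical below 0.04 rad and contact force between the fingers and bar below 0.1 N), for 0.2 s.
2. the handle is fully down on the shaft while the latch is still open (horizontal distance between handle and shaft below 0.004 m and z of handle in the frame of shaft between -0.002 and 0.003 m and angle between handle's own z axis and vertical below 0.08 rad and value of joint latch below 0.75 rad), for 0.1 s.
At the end, for the whole second after the job is handed in: Long bar level in both slots, centred within 10 mm along its length, underside within 2.5 mm of the slot floors; handle upright and within 3 mm of fully down on the shaft; latch turned past 1.1 rad, over the bar's end; all at rest (x of bar in the frame of seat between -0.004 and 0.004 m and y of bar in the frame of seat between -0.01 and 0.01 m and z of bar in the frame of seat between -0.002 and 0.0025 m and angle between the x axis of bar and the y axis of seat, either way round below 0.06 rad and angle between bar's own z axis and vertical below 0.04 rad and horizontal distance between handle and shaft below 0.004 m and z of handle in the frame of shaft between -0.002 and 0.003 m and angle between handle's own z axis and vertical below 0.08 rad and value of joint latch above 1.1 rad and linear speed of each of bar, handle below 0.02 m/s); the robot touches nothing.
It fails at once if the short bar is moved more than 30 mm (distance of short_bar from where it was at the start of the episode above 0.03 m).
It fails at once if the cup is moved more than 30 mm or tipped (distance of cup from where it was at the start of the episode above 0.03 m or angle between cup's own z axis and vertical above 0.5 rad).
It also fails if it takes over 61 s, if anything falls off the work surface, if the arm or the gripper's body presses on something with over 40 N, if the wrist force passes 120 N, or if a joint passes its speed limit or range.

## Working session

There is one attempt and no reset: what is moved stays moved. The work goes in short steps, Python scripts to look and compute and a tool call to move; the robot and the scene stay as the last step left them, time stands still between calls to the robot, and variables do not carry over. Pictures are saved under pics/ and viewed, at most 10 in all, crops included, and the job is handed in when it is done.

Besides the shell and the picture viewer there is one more tool, called after ">>>" as a command line: name --argument value ..., lists and objects as JSON in quotes. carry_out: Moves the arm, as the interface text tells. Its arguments: {"type":"object","properties":{"targets":{"type":"array"},"force":{"type":"number"}},"required":["targets"]}

```bash
mkdir -p pics; python3 - <<'E'
from station import manip, cams
import cv2,numpy as np
s=manip.sense();print(s['t'],s['tcp_pos'],s['tool_rot'],s['finger_gap'])
for n in('scene','top'):
    im=cams.snapshot(n);cv2.imwrite(f'pics/{n}0.png',im[:,:,::-1])
    c=cams.camera_info(n);print(n,np.round(c['K'],1).tolist(),np.round(c['T'],4).tolist())
a=cv2.imread('pics/scene0.png');b=cv2.imread('pics/top0.png')
E
```

```text
0.0 [ 0.20584595 -0.58933583  0.22061961] [ 9.85942871e-01  1.67079080e-01  2.49151272e-05 -1.11107666e-03] 0.9974955618063471
scene [[460.5, 0.0, 254.7], [0.0, 460.5, 194.5], [0.0, 0.0, 1.0]] [[-0.4669, -0.5819, 0.6658, -0.325], [-0.8842, 0.3198, -0.3406, 0.3609], [-0.0147, -0.7477, -0.6639, 1.0033], [0.0, 0.0, 0.0, 1.0]]
top [[485.5, 0.0, 248.4], [0.0, 485.5, 193.1], [0.0, 0.0, 1.0]] [[-0.0561, -0.9779, 0.2013, 0.3613], [-0.9984, 0.0548, -0.0122, -0.1064], [0.0009, -0.2017, -0.9795, 1.2883], [0.0, 0.0, 0.0, 1.0]]
```

View pics/top0.png

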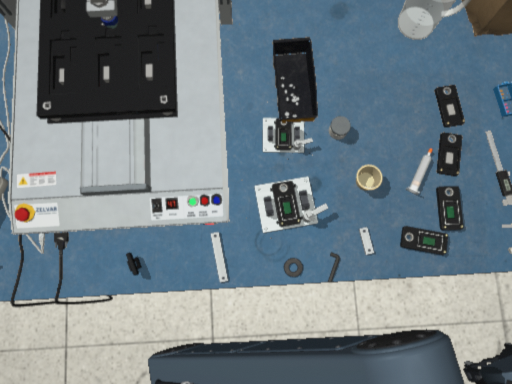

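View pics/scene0.png

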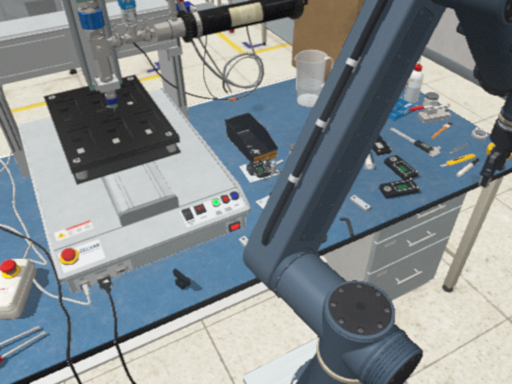

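Top view, candidates:
- **Fixtures:** (288,205) and (284,134). The plate at (288,205) is about 57 px, or 150 mm, so it is the larger one.
- **Bars:** (220,257) is about 50 px, or 130 mm, so it is the long bar. (367,241) is the short one.
- **Handle:** (134,263).
- **Cup:** (369,178), beige. The grey thing at (340,127) is not the cup.

I'll confirm these in one crop.

```bash
cat > h.py <<'E'
import numpy as np,cv2
from station import manip,cams
from scipy.spatial.transform import Rotation as R
def cast(c,uv,z):
    uv=np.atleast_2d(uv).astype(float);K=np.array(c['K']);T=np.array(c['T'])
    d=(np.linalg.inv(K)@np.c_[uv,np.ones(len(uv))].T).T@T[:3,:3].T;o=T[:3,3]
    return o+d*((z-o[2])/d[:,2])[:,None]
def proj(c,p):
    K=np.array(c['K']);T=np.array(c['T']);q=(np.atleast_2d(p)-T[:3,3])@T[:3,:3];q=q@K.T
    return q[:,:2]/q[:,2:]
def rect(m,c,z):
    "largest blob: min-area rectangle in the world plane z: centre, sizes, angle of long side"
    cs,_=cv2.findContours(m.astype(np.uint8),cv2.RETR_EXTERNAL,cv2.CHAIN_APPROX_NONE)
    k=max(cs,key=cv2.contourArea)[:,0];w=cast(c,k,z)[:,:2]
    (x,y),(a,b),t=cv2.minAreaRect((w*1000).astype(np.float32))
    if a<b:a,b,t=b,a,t+90
    return np.array([x,y])/1000,a,b,(t+90)%180-90
E
python3 - <<'E'
from h import *
b=cv2.imread('pics/top0.png');c=cams.camera_info('top')
cv2.imwrite('pics/crop.png',cv2.resize(b[110:300,115:385],None,fx=2.9,fy=2.9,interpolation=cv2.INTER_CUBIC))
mn=b.min(2)
def m(x0,x1,y0,y1,th):
    z=np.zeros(mn.shape,bool);z[y0:y1,x0:x1]=mn[y0:y1,x0:x1]>th;return z
print('bar',rect(m(205,232,228,283,140),c,.012))
print('short',rect(m(355,380,222,260,140),c,.012))
print('plate',rect(m(250,335,170,235,140),c,.008))
z=np.zeros(mn.shape,bool);z[245:280,120:150]=b.max(2)[245:280,120:150]<50
print('handle',rect(z,c,.03))
E
```

```text
bar (array([ 0.45958228, -0.03520319]), 130.29737854003906, 21.146610260009766, 8.23900032043457)
short (array([ 0.47995209, -0.42458078]), 70.1319351196289, 21.261356353759766, 8.238018989562988)
plate (array([ 0.58499725, -0.17893469]), 130.3175506591797, 66.79096221923828, 6.724002361297607)
handle (array([0.45417349, 0.18244437]), 55.81410217285156, 26.40435028076172, 17.88895606994629)
```

View pics/crop.png

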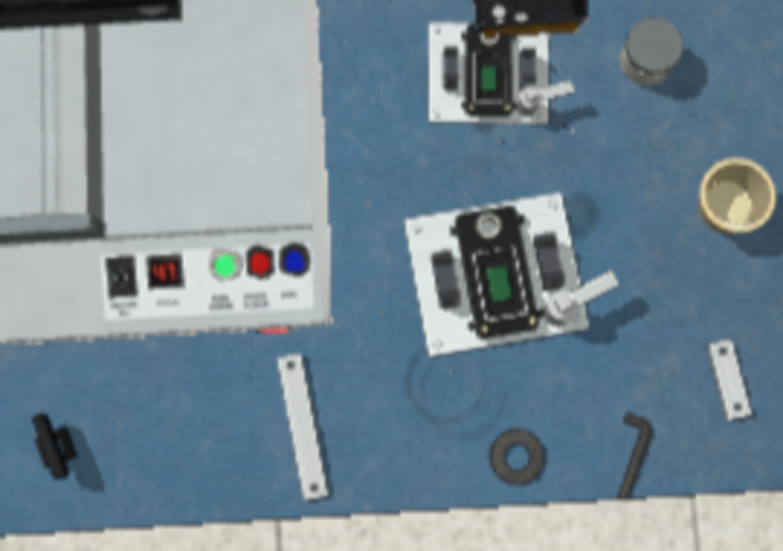

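The crop confirms it:
- The large fixture with its open latch is at crop (497,275).
- The long bar is at (303,427), and the short bar at (730,380).
- The handle is at (55,445), and the cup at (737,195).

Measured sizes of 130.3 and 70.1 mm match the two bars. Next I'll view the fixture with the wrist camera.

```bash
cat >> h.py <<'E'
def go(p,head=None,s=None):
    "shift (cm, tool axes) and turn about tool z (deg) from now to TCP p, tool-x heading (deg)"
    s=s or manip.sense();r=R.from_quat(s['tool_rot']);M=r.as_matrix()
    d=M.T@(np.array(p)-s['tcp_pos'])*100
    h=np.degrees(np.arctan2(M[1,0],M[0,0]));t=0 if head is None else -((head-h+180)%360-180)
    tilt=(r.inv()*R.from_euler('z',h,degrees=True)*R.from_euler('x',180,degrees=True)).as_rotvec(degrees=True)
    return np.round(d,2),'turn z',round(t,2),'head',round(h,2),'levelling',np.round(tilt,2)
E
python3 - <<'E'
from h import *
s=manip.sense();c=cams.camera_info('wrist');M=R.from_quat(s['tool_rot']).as_matrix();T=np.array(c['T'])
print('cam in tool',np.round(M.T@(T[:3,3]-s['tcp_pos']),4),np.round(M.T@T[:3,:3],2).tolist(),np.round(c['K'],1).tolist())
t=cams.camera_info('top')
uv=np.array([[405,220],[563,193],[588,328],[430,356]])/2.9+[115,110]
w=cast(t,uv,.008);print(np.round(w,4));print('centre',w.mean(0))
e=(w[0]-w[1]+w[3]-w[2]);f=w[0]-w[3]+w[1]-w[2]
print('y ang',np.degrees(np.arctan2(e[1],e[0])),'x ang',np.degrees(np.arctan2(f[1],f[0])),np.linalg.norm(e)/2,np.linalg.norm(f)/2)
print(go([.52,-.18,.25],8))
E
```

```text
cam in tool [ 0.0707  0.     -0.1532] [[-0.0, -0.96, -0.28], [1.0, -0.0, 0.0], [-0.0, -0.28, 0.96]] [[271.0, 0.0, 254.3], [0.0, 271.0, 195.6], [0.0, 0.0, 1.0]]
[[ 0.6434 -0.1402  0.008 ]
 [ 0.661  -0.2893  0.008 ]
 [ 0.5328 -0.3018  0.008 ]
 [ 0.5152 -0.1556  0.008 ]]
centre [ 0.58812259 -0.22172019  0.008     ]
y ang 96.79271093468172 x ang 6.204640457924707 0.14867618351403777 0.12895058486347682
(array([ 43.15, -28.31,  -2.86]), 'turn z', np.float64(11.24), 'head', np.float64(19.24), 'levelling', array([-0.11, -0.02,  0.  ]))
```

>>> carry_out --targets '[[[10,-6.3,0,0,0,3,8.5],[20,-12.6,1,0,0,6,8.5],[30,-19,2,0,0,9,8.5],[40,-25.2,5,0,0,12.7,8.5],[40,-25.2,5,0,0,12.7,8.5],[40,-25.2,5,0,0,12.7,8.5],[40,-25.2,5,0,0,12.7,8.5],[40,-25.2,5,0,0,12.7,8.5],[40,-25.2,5,0,0,12.7,8.5],[40,-25.2,5,0,0,12.7,8.5],[40,-25.2,5,0,0,12.7,8.5],[40,-25.2,5,0,0,12.7,8.5]]]'

```text
t: 1.1
tcp_pos: [0.5022, -0.2158, 0.1707]
tool_rot: [0.998, 0.059, -0.0, -0.001]
force: [0.1, -0.4, -0.4]
finger_gap: 0.994
gripper_force: 0.0
```

>>> carry_out --targets '[[[0,0,0,0,0,0,8.5],[0,0,0,0,0,0,8.5],[0,0,0,0,0,0,8.5]]]'

```text
t: 1.35
tcp_pos: [0.5002, -0.2208, 0.1715]
tool_rot: [0.998, 0.057, -0.0, 0.0]
force: [0.4, -0.7, -0.6]
finger_gap: 0.998
gripper_force: 0.0
```

```bash
python3 - <<'E'
from h import *
import json
s=manip.sense();print(s['t'],s['tcp_pos'],go(s['tcp_pos'],6.5))
c=cams.camera_info('wrist');im=cams.snapshot('wrist')[:,:,::-1]
json.dump({k:np.array(c[k]).tolist() for k in'KT'},open('w1.json','w'))
cv2.imwrite('pics/w1.png',im);cv2.imwrite('pics/w1b.png',cv2.resize(im,None,fx=1.56,fy=1.56,interpolation=cv2.INTER_CUBIC))
E
```

```text
1.35 [ 0.5001714  -0.22081275  0.1714599 ] (array([0., 0., 0.]), 'turn z', np.float64(0.04), 'head', np.float64(6.54), 'levelling', array([0.01, 0.04, 0.  ]))
```

View pics/w1b.png

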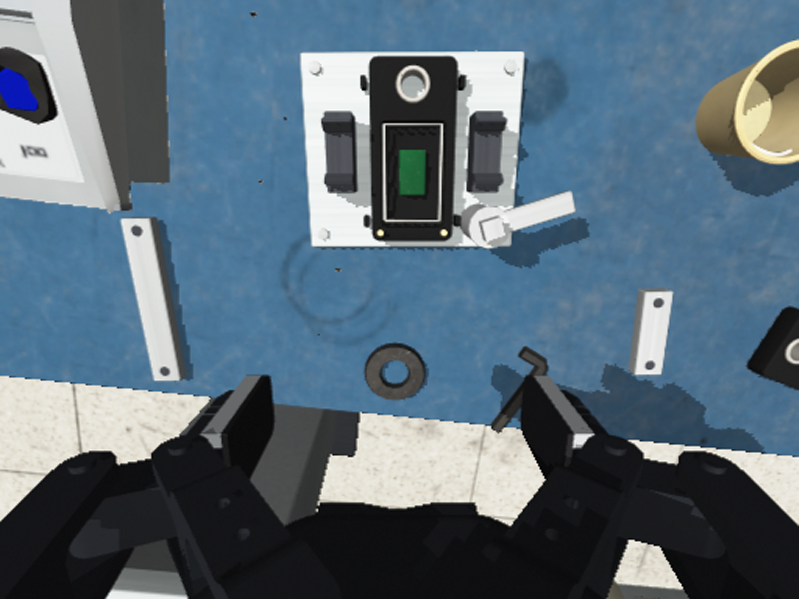

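The wrist view (799 px wide) shows:
- Plate corners at (301,52), (524,51), (512,247) and (312,247).
- Dark supports at (339,152) and (487,152).
- The latch shaft at about (490,228), with the arm pointing to (575,203).
- The long bar at left (150,300).

```bash
python3 - <<'E'
from h import *
import json
c=json.load(open('w1.json'));im=cv2.imread('pics/w1.png');f=800/512
f=1.56
cor=np.array([[301,52],[524,51],[512,247],[312,247]])/f
w=cast(c,cor,.008);print(np.round(w,4),'centre',w.mean(0))
e=(w[0]-w[1]+w[3]-w[2]);g=w[0]-w[3]+w[1]-w[2]
print('y',np.degrees(np.arctan2(e[1],e[0])),'x',np.degrees(np.arctan2(g[1],g[0])),np.linalg.norm(e)/2,np.linalg.norm(g)/2)
# supports: dark, bluish-grey blobs
gray=im.max(2)
for x0,x1 in((322,357),(467,508)):
    y0,y1=106,197
    m=np.zeros(gray.shape,bool);a=np.s_[int(y0/f):int(y1/f),int(x0/f):int(x1/f)];m[a]=gray[a]<110
    print('support',rect(m,c,.0445),rect(m,c,.04))
# bar
hsv=cv2.cvtColor(im,cv2.COLOR_BGR2HSV)
m=np.zeros(gray.shape,bool);a=np.s_[136:246,74:122];m[a]=(hsv[a][...,1]<40)&(gray[a]>170);print('bar',rect(m,c,.012))
print('bar g',[int(v) for v in gray[200,76:125]])
# shaft
p=proj(c,[[.588-.046*np.cos(np.radians(6.5))-.048*np.sin(np.radians(-6.5))*-1*-1,0,0]])
print('latch boss', cast(c,np.array([[490,228]])/f,.068), 'arm tip',cast(c,np.array([[574,203]])/f,.054))
E
```

```text
[[ 0.6457 -0.1407  0.008 ]
 [ 0.6632 -0.2877  0.008 ]
 [ 0.5339 -0.3045  0.008 ]
 [ 0.5169 -0.1554  0.008 ]] centre [ 0.58992125 -0.22206354  0.008     ]
y 96.64715432566136 x 6.975736982786911 0.1490265614579801 0.12999301653292844
support (array([ 0.58370599, -0.17529689]), 46.815452575683594, 20.106903076171875, 6.529208660125732) (array([ 0.5839173 , -0.17469374]), 47.56760025024414, 20.42993927001953, 6.5292134284973145)
support (array([ 0.59461823, -0.26634045]), 45.86821365356445, 23.05470848083496, 6.539605140686035) (array([ 0.59500482, -0.26720007]), 46.60515213012695, 23.425111770629883, 6.539586067199707)
bar (array([ 0.46026202, -0.03562702]), 128.6478271484375, 20.89385223388672, 8.171255111694336)
bar g [156, 158, 157, 157, 157, 156, 155, 153, 152, 154, 154, 154, 154, 180, 228, 227, 227, 226, 224, 224, 221, 219, 220, 221, 222, 221, 224, 224, 223, 221, 205, 133, 70, 69, 67, 70, 86, 93, 94, 94, 109, 149, 148, 147, 147, 147, 149, 149, 149]
latch boss [[ 0.55061629 -0.27181026  0.068     ]] arm tip [[ 0.57067349 -0.32434171  0.054     ]]
```

```bash
python3 - <<'E'
from h import *
import json
c=json.load(open('w1.json'));t=cams.camera_info('top')
for z in(0,.04,.06,.08,.1,.12,.14): print(z,np.round(cast(c,[[12.8,55.8]],z)[0,:2],3),np.round(cast(t,[[216.4,200]],z)[0,:2],3), 'front edge',np.round(cast(t,[[229,220]],z)[0,:2],3))
print(go([.460,-.0354,.08],8.2))
E
```

```text
0 [0.604 0.054] [ 0.612 -0.035] front edge [ 0.556 -0.066]
0.04 [0.6   0.021] [ 0.604 -0.037] front edge [ 0.55  -0.068]
0.06 [0.598 0.005] [ 0.6   -0.038] front edge [ 0.547 -0.068]
0.08 [ 0.596 -0.012] [ 0.596 -0.039] front edge [ 0.544 -0.069]
0.1 [ 0.594 -0.028] [ 0.592 -0.041] front edge [ 0.54  -0.069]
0.12 [ 0.591 -0.045] [ 0.589 -0.042] front edge [ 0.537 -0.07 ]
0.14 [ 0.589 -0.061] [ 0.585 -0.043] front edge [ 0.534 -0.071]
(array([ -1.88, -18.93,   9.16]), 'turn z', np.float64(-1.72), 'head', np.float64(6.48), 'levelling', array([0.02, 0.02, 0.  ]))
```

>>> carry_out --targets '[[[-0.4,-4,1.5,0,0,-0.5,8.5],[-0.8,-8,3,0,0,-1,8.5],[-1.2,-12,4,0,0,-1.7,8.5],[-1.6,-16,5,0,0,-1.7,8.5],[-1.9,-18.9,6.5,0,0,-1.7,8.5],[-1.9,-18.9,9,0,0,-1.7,8.5],[-1.9,-18.9,12,0,0,-1.7,8.5],[-1.9,-18.9,13.5,0,0,-1.7,8.5],[-1.9,-18.9,13.5,0,0,-1.7,8.5]]]'

```text
t: 2.15
tcp_pos: [0.4584, -0.0354, 0.0344]
tool_rot: [0.997, 0.071, -0.002, -0.001]
force: [-1.2, 0.2, 0.2]
finger_gap: 0.992
gripper_force: 0.0
```

```bash
python3 - <<'E'
from h import *
s=manip.sense();print(s['t'],s['tcp_pos'],s['force'],go([.460,-.0354,.022],8.2))
E
```

```text
2.15 [ 0.45843183 -0.03543615  0.03438022] [-1.17261098  0.24420063  0.19889373] (array([0.16, 0.02, 1.24]), 'turn z', np.float64(-0.08), 'head', np.float64(8.12), 'levelling', array([-0.13,  0.27, -0.  ]))
```

>>> carry_out --targets '[[[0,0,0.7,0,0,0,6],[0,0,1.4,0,0,0,4],[0,0,1.4,0,0,0,4],[0,0,1.4,0,0,0,1.5],[0,0,1.4,0,0,0,1.5],[0,0,1.4,0,0,0,1.5],[0,0,1.4,0,0,0,1.5],[0,0,1.4,0,0,0,1.5],[0,0,1.4,0,0,0,1.5]]]' --force 50

```text
t: 2.9
tcp_pos: [0.4603, -0.0347, 0.0228]
tool_rot: [0.997, 0.072, 0.0, 0.0]
force: [-0.1, 0.4, 0.1]
finger_gap: 0.174
gripper_force: 0.0
```

>>> carry_out --targets '[[[0,0,-3,0,0,0,1.5],[0,0,-6,0,0,0,1.5],[0,0,-10,0,0,0,1.5],[0,0,-14,0,0,0,1.5],[0,0,-14,0,0,0,1.5],[0,0,-14,0,0,0,1.5],[0,0,-14,0,0,0,1.5]]]'

```text
t: 3.48
tcp_pos: [0.4597, -0.0345, 0.1626]
tool_rot: [0.997, 0.072, -0.0, -0.0]
force: [-0.0, 0.6, -0.3]
finger_gap: 0.176
gripper_force: 0.0
```

```bash
python3 - <<'E'
from h import *
s=manip.sense();print(s['t'],s['tcp_pos'],s['force'],s['finger_gap'],s['gripper_force'],go([.5893,-.2213,.12],96.65))
E
```

```text
3.4833 [ 0.45965389 -0.03447755  0.16259528] [-0.03791054  0.58036294 -0.25884593] 0.17551071411558528 0.0 (array([10.15, 20.35,  4.26]), 'turn z', np.float64(-88.4), 'head', np.float64(8.25), 'levelling', array([-0.01,  0.01, -0.  ]))
```

```bash
python3 - <<'E'
from h import *
im=cams.snapshot('wrist')[:,:,::-1];cv2.imwrite('pics/w2.png',im)
E
```

```text
(no output)
```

View pics/w2.png

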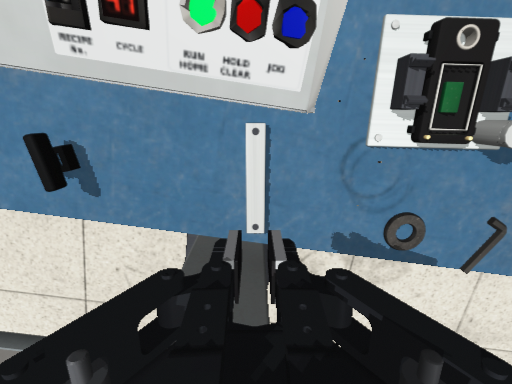

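The bar at (256,180) was not gripped: the fingers closed to 15 mm above it. So the tips reach less far ahead of the TCP than I assumed. I'll measure the bar again and find the tip depth by touch.

>>> carry_out --targets '[[[0,0,4,0,0,0,1.5],[0,0,8,0,0,0,1.5],[0,0,12,0,0,0,1.5],[0,0,14,0,0,0,1.5],[0,0,14,0,0,0,1.5],[0,0,14,0,0,0,1.5],[0,0,14,0,0,0,1.5]]]'

```text
t: 4.12
tcp_pos: [0.46, -0.0347, 0.0226]
tool_rot: [0.997, 0.072, -0.0, -0.0]
force: [1.8, 0.0, -0.5]
finger_gap: 0.178
gripper_force: 0.0
```

>>> carry_out --targets '[[[0,0,0.1,0,0,0,1.5],[0,0,0.2,0,0,0,1.5],[0,0,0.3,0,0,0,1.5],[0,0,0.3,0,0,0,1.5]]]'

```text
t: 4.45
tcp_pos: [0.4607, -0.0349, 0.0204]
tool_rot: [0.997, 0.072, 0.001, 0.0]
force: [0.6, 0.1, -0.1]
finger_gap: 0.179
gripper_force: 0.0
```

```bash
python3 - <<'E'
from h import *
s=manip.sense();print(s['t'],s['tcp_pos'],s['force'],s['finger_gap'])
im=cams.snapshot('wrist')[:,:,::-1];cv2.imwrite('pics/w3.png',cv2.resize(im[150:330,150:362],None,fx=3,fy=3))
E
```

```text
4.45 [ 0.46071769 -0.03485682  0.02043977] [ 0.56832867  0.09477364 -0.11941176] 0.17923290045338539
```

View pics/w3.png

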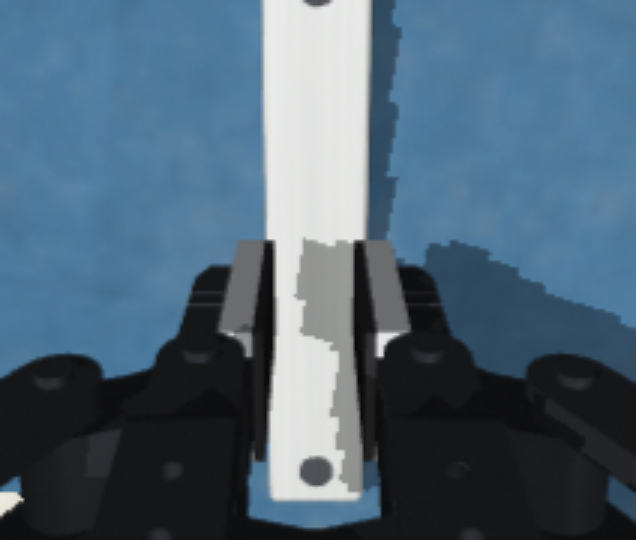

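The tips, at crop (274,240) and (353,240), sit over the bar top with the fingers narrower than the bar. I'll keep stepping down until they touch.

>>> carry_out --targets '[[[0,0,0.1,0,0,0,1.5],[0,0,0.2,0,0,0,1.5],[0,0,0.3,0,0,0,1.5],[0,0,0.3,0,0,0,1.5]]]'

```text
t: 4.83
tcp_pos: [0.4601, -0.0347, 0.0165]
tool_rot: [0.997, 0.072, -0.0, -0.0]
force: [-0.9, 0.2, -0.3]
finger_gap: 0.175
gripper_force: 0.0
```

>>> carry_out --targets '[[[0,0,0.1,0,0,0,1.5],[0,0,0.2,0,0,0,1.5],[0,0,0.3,0,0,0,1.5],[0,0,0.3,0,0,0,1.5]]]'

```text
t: 5.17
tcp_pos: [0.4601, -0.0347, 0.0134]
tool_rot: [0.997, 0.072, -0.0, -0.0]
force: [0.5, 0.3, -0.2]
finger_gap: 0.174
gripper_force: 0.0
```

>>> carry_out --targets '[[[0,0,0.1,0,0,0,1.5],[0,0,0.2,0,0,0,1.5],[0,0,0.3,0,0,0,1.5],[0,0,0.3,0,0,0,1.5]]]'

```text
t: 5.5
tcp_pos: [0.4601, -0.0347, 0.0104]
tool_rot: [0.997, 0.072, -0.0, -0.0]
force: [-0.7, 0.5, 0.5]
finger_gap: 0.172
gripper_force: 0.0
```

>>> carry_out --targets '[[[0,0,0.1,0,0,0,1.5],[0,0,0.2,0,0,0,1.5],[0,0,0.3,0,0,0,1.5],[0,0,0.3,0,0,0,1.5]]]'

```text
t: 5.83
tcp_pos: [0.4601, -0.0347, 0.0074]
tool_rot: [0.997, 0.072, -0.0, -0.0]
force: [0.5, 0.3, -0.3]
finger_gap: 0.177
gripper_force: 0.0
```

>>> carry_out --targets '[[[0,0,0.1,0,0,0,1.5],[0,0,0.2,0,0,0,1.5],[0,0,0.2,0,0,0,1.5]]]'

```text
t: 6.08
tcp_pos: [0.4601, -0.0347, 0.0055]
tool_rot: [0.997, 0.072, -0.0, -0.0]
force: [0.0, 0.7, -0.1]
finger_gap: 0.176
gripper_force: 0.0
```

>>> carry_out --targets '[[[0,0,0.1,0,0,0,1.5],[0,0,0.2,0,0,0,1.5],[0,0,0.2,0,0,0,1.5]]]'

```text
t: 6.33
tcp_pos: [0.4601, -0.0347, 0.0035]
tool_rot: [0.997, 0.072, -0.0, -0.0]
force: [0.1, -0.6, -0.1]
finger_gap: 0.171
gripper_force: 0.0
```

>>> carry_out --targets '[[[0,0,0.1,0,0,0,1.5],[0,0,0.2,0,0,0,1.5],[0,0,0.2,0,0,0,1.5]]]'

```text
t: 6.58
tcp_pos: [0.4603, -0.0348, 0.0026]
tool_rot: [0.997, 0.072, 0.0, 0.0]
force: [-0.4, 0.2, 9.8]
finger_gap: 0.179
gripper_force: 5.2
```

>>> carry_out --targets '[[[0,0,0.1,0,0,0,1.5],[0,0,0.2,0,0,0,1.5],[0,0,0.2,0,0,0,1.5]]]'

```text
t: 6.83
tcp_pos: [0.4603, -0.0348, 0.0024]
tool_rot: [0.997, 0.072, 0.001, 0.0]
force: [-4.1, 1.2, 29.4]
finger_gap: 0.18
gripper_force: 14.7
```

Contact came at TCP z = 0.0026, so the tips are about 9.5 mm behind the reported TCP. I'll open, go down beside the bar and grip.

>>> carry_out --targets '[[[0,0,-1,0,0,0,4.5],[0,0,-1,0,0,0,4.5],[0,0,-1,0,0,0,4.5],[0,0,-1,0,0,0,4.5],[0,0,-0.5,0,0,0,4.5],[0,0,0,0,0,0,4.5],[0,0,0.3,0,0,0,4.5],[0,0,0.6,0,0,0,4.5],[0,0,0.6,0,0,0,4.5]]]'

```text
t: 7.58
tcp_pos: [0.4596, -0.0346, -0.0074]
tool_rot: [0.997, 0.072, -0.001, -0.0]
force: [0.0, -0.1, 0.1]
finger_gap: 0.529
gripper_force: 0.0
```

>>> carry_out --targets '[[[0,0,0,0,0,0,1.5],[0,0,0,0,0,0,1.5],[0,0,0,0,0,0,1.5],[0,0,0,0,0,0,1.5],[0,0,0,0,0,0,1.5],[0,0,0,0,0,0,1.5]]]'

```text
t: 8.08
tcp_pos: [0.4602, -0.0347, -0.0063]
tool_rot: [0.997, 0.072, 0.0, 0.0]
force: [-0.0, -0.1, -0.3]
finger_gap: 0.238
gripper_force: 49.4
```

>>> carry_out --targets '[[[0,0,-2,0,0,0,1.5],[0,0,-5,0,0,0,1.5],[0,0,-8,0,0,0,1.5],[0,0,-12,0,0,0,1.5],[0,0,-15,0,0,0,1.5],[0,0,-15,0,0,0,1.5],[0,0,-15,0,0,0,1.5]]]'

```text
t: 8.67
tcp_pos: [0.4612, -0.035, 0.1452]
tool_rot: [0.997, 0.072, 0.002, 0.001]
force: [0.0, 0.2, -1.6]
finger_gap: 0.234
gripper_force: 49.4
```

```bash
python3 - <<'E'
from h import *
s=manip.sense();print(s['t'],s['tcp_pos'],s['force'],s['finger_gap'],s['gripper_force'],go([.5893,-.2213,.10],96.65))
E
```

```text
8.6667 [ 0.46116008 -0.03497936  0.1451827 ] [ 0.04689925  0.21048443 -1.61313981] 0.23378817921202047 49.379255175590515 (array([ 9.99, 20.27,  4.6 ]), 'turn z', np.float64(-88.4), 'head', np.float64(8.25), 'levelling', array([ 0.12, -0.23, -0.  ]))
```

>>> carry_out --targets '[[[0.5,3,0,0,0,0,1.5],[1,6,0,0,0,-6,1.5],[2,9,0,0,0,-13,1.5],[3,12,0,0,0,-20,1.5],[5,15,0,0,0,-27,1.5],[7,18,0,0,0,-34,1.5],[9,20,0,0,0,-41,1.5],[10,20.3,0,0,0,-48,1.5],[10,20.3,0,0,0,-55,1.5],[10,20.3,1,0,0,-62,1.5],[10,20.3,2,0,0,-69,1.5],[10,20.3,3,0,0,-76,1.5]]]'

```text
t: 9.67
tcp_pos: [0.5866, -0.2205, 0.1102]
tool_rot: [0.74, 0.673, -0.001, -0.002]
force: [0.2, -0.2, -1.9]
finger_gap: 0.24
gripper_force: 49.4
```

>>> carry_out --targets '[[[0,0,1,0,0,-6,1.5],[0,0,1.5,0,0,-12.4,1.5],[0,0,1.5,0,0,-12.4,1.5],[0,0,1.5,0,0,-12.4,1.5],[0,0,1.5,0,0,-12.4,1.5],[0,0,1.5,0,0,-12.4,1.5]]]'

```text
t: 10.17
tcp_pos: [0.5882, -0.2213, 0.0984]
tool_rot: [0.666, 0.746, -0.0, -0.0]
force: [1.5, 0.4, -1.0]
finger_gap: 0.241
gripper_force: 49.4
```

```bash
python3 - <<'E'
from h import *
s=manip.sense();print(s['t'],s['tcp_pos'],s['force'],s['finger_gap'],s['gripper_force'],go([.5893,-.2213,.0290],96.65))
im=cams.snapshot('wrist')[:,:,::-1];cv2.imwrite('pics/w4.png',im)
import json;c=cams.camera_info('wrist');json.dump({k:np.array(c[k]).tolist() for k in'KT'},open('w4.json','w'))
E
```

```text
10.1667 [ 0.58822552 -0.22129288  0.09836021] [ 1.50899615  0.41165637 -0.95895945] 0.240786769449637 49.42993998527527 (array([-0.01,  0.11,  6.94]), 'turn z', np.float64(-0.11), 'head', np.float64(96.54), 'levelling', array([-0.01, -0.01,  0.  ]))
```

View pics/w4.png

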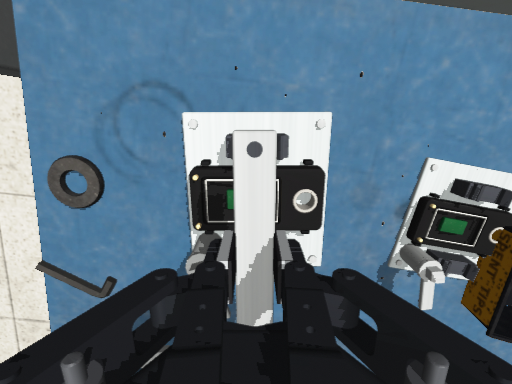

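The bar (end at (254,130)) lies over both supports, and the support centre at column 257.5 puts it about 2 mm off along tool y. I'll correct that and lower it.

>>> carry_out --targets '[[[0,0.17,1,0,0,0,1.5],[0,0.17,2.5,0,0,0,1.5],[0,0.17,4,0,0,0,1.5],[0,0.17,5.5,0,0,0,1.5],[0,0.17,6.2,0,0,0,1.5],[0,0.17,6.6,0,0,0,1.5],[0,0.17,6.8,0,0,0,1.5],[0,0.17,6.8,0,0,0,1.5],[0,0.17,6.8,0,0,0,1.5]]]'

```text
t: 10.97
tcp_pos: [0.5905, -0.2214, 0.0312]
tool_rot: [0.665, 0.747, 0.0, 0.001]
force: [0.2, -0.6, -1.2]
finger_gap: 0.242
gripper_force: 49.4
```

>>> carry_out --targets '[[[0,0,0.1,0,0,0,1.5],[0,0,0.2,0,0,0,1.5],[0,0,0.2,0,0,0,1.5]]]'

```text
t: 11.22
tcp_pos: [0.5901, -0.2212, 0.029]
tool_rot: [0.665, 0.747, 0.0, 0.0]
force: [-0.2, -0.6, -1.8]
finger_gap: 0.242
gripper_force: 49.4
```

>>> carry_out --targets '[[[0,0,0.1,0,0,0,1.5],[0,0,0.15,0,0,0,1.5],[0,0,0.15,0,0,0,1.5]]]'

```text
t: 11.47
tcp_pos: [0.5899, -0.2211, 0.0271]
tool_rot: [0.665, 0.747, -0.0, -0.0]
force: [0.1, -0.1, -0.4]
finger_gap: 0.236
gripper_force: 49.4
```

>>> carry_out --targets '[[[0,0,0.1,0,0,0,1.5],[0,0,0.15,0,0,0,1.5],[0,0,0.15,0,0,0,1.5]]]'

```text
t: 11.72
tcp_pos: [0.59, -0.2212, 0.0267]
tool_rot: [0.665, 0.747, -0.0, 0.0]
force: [-1.9, 1.0, 4.7]
finger_gap: 0.235
gripper_force: 50.2
```

The bar is seated, with contact at the expected height. Releasing and rising.

>>> carry_out --targets '[[[0,0,0,0,0,0,4],[0,0,0,0,0,0,4],[0,0,0,0,0,0,4],[0,0,0,0,0,0,4],[0,0,-1,0,0,0,4],[0,0,-3,0,0,0,4],[0,0,-6,0,0,0,4],[0,0,-10,0,0,0,4],[0,0,-14,0,0,0,4],[0,0,-14,0,0,0,4],[0,0,-14,0,0,0,4]]]'

```text
t: 12.63
tcp_pos: [0.5919, -0.2222, 0.1696]
tool_rot: [0.665, 0.747, 0.001, 0.004]
force: [0.1, 0.3, -0.9]
finger_gap: 0.467
gripper_force: 0.0
```

```bash
python3 - <<'E'
from h import *
im=cams.snapshot('top')[:,:,::-1];cv2.imwrite('pics/top2.png',im)
c=cams.camera_info('wrist');w=cams.snapshot('wrist')[:,:,::-1];cv2.imwrite('pics/w5.png',w)
s=manip.sense();print(s['t'],s['tcp_pos'])
a=w[30:290,130:390];m=np.zeros(w.shape[:2],bool)
cv2.imwrite('pics/w5c.png',cv2.resize(w[60:300,130:390],None,fx=2.3,fy=2.3,interpolation=cv2.INTER_CUBIC))
import json;json.dump({k:np.array(c[k]).tolist() for k in'KT'},open('w5.json','w'))
E
```

```text
12.7333 [ 0.58928667 -0.22067794  0.16551116]
```

View pics/w5c.png

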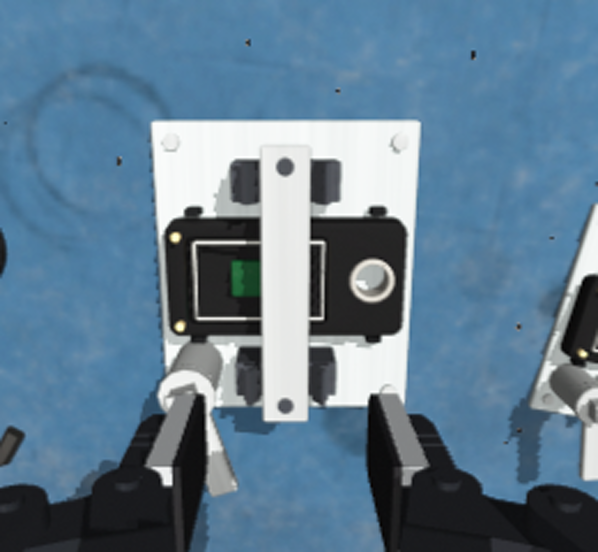

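The crop shows the bar in both slots, with ends at (285,145) and (285,421) and centred between the support cheeks. The latch is still open at lower left. Next is the handle.

>>> carry_out --targets '[[[0,-3,-2,0,0,0,6],[3,-5,-2,0,0,6,6],[6,-7,-2,0,0,12,6],[9,-9,-2,0,0,19,6],[12.5,-11,-2,0,0,26,6],[16,-13,-2,0,0,33,6],[20,-14.2,-2,0,0,40,6],[24,-14.2,-2,0,0,47,6],[28,-14.2,-2,0,0,54,6],[32,-14.2,-2,0,0,61,6],[36,-14.2,-1,0,0,68,6],[39,-14.2,0,0,0,75,6]]]'

```text
t: 13.73
tcp_pos: [0.4054, 0.1304, 0.1702]
tool_rot: [0.972, 0.234, -0.001, -0.0]
force: [0.6, -0.3, 0.1]
finger_gap: 0.7
gripper_force: 0.0
```

```bash
python3 - <<'E'
from h import *
s=manip.sense();print(s['t'],s['tcp_pos'],go([.40,.182,.165],14))
E
```

```text
13.7333 [0.40544254 0.13038194 0.17019798] (array([ 1.86, -4.84,  0.52]), 'turn z', np.float64(13.05), 'head', np.float64(27.05), 'levelling', array([-0.05,  0.1 , -0.  ]))
```

>>> carry_out --targets '[[[0.7,-3,0,0,0,7.2,6],[0.7,-3,0,0,0,7.5,6],[0.7,-3,0,0,0,7.5,6],[0.7,-3,0,0,0,7.5,6],[0.7,-3,0,0,0,7.5,6]]]'

```text
t: 14.15
tcp_pos: [0.3992, 0.1578, 0.1707]
tool_rot: [0.985, 0.172, -0.001, 0.0]
force: [0.4, 0.3, 0.1]
finger_gap: 0.702
gripper_force: 0.0
```

```bash
python3 - <<'E'
from h import *
import json
c=cams.camera_info('wrist');w=cams.snapshot('wrist')[:,:,::-1];cv2.imwrite('pics/w6.png',w)
json.dump({k:np.array(c[k]).tolist() for k in'KT'},open('w6.json','w'))
s=manip.sense();print(s['t'],s['tcp_pos'],go([.4,.182,.165],14))
p=proj(c,[[.454,.182,.03]])[0];print(p)
x,y=map(int,p);x0,y0=max(x-80,0),max(y-70,0);print(x0,y0)
cv2.imwrite('pics/w6c.png',cv2.resize(w[y0:y0+140,x0:x0+160],None,fx=4,fy=4,interpolation=cv2.INTER_CUBIC))
E
```

```text
14.2 [0.39943086 0.15766679 0.17088986] (array([ 0.88, -2.27,  0.59]), 'turn z', np.float64(5.8), 'head', np.float64(19.8), 'levelling', array([0.  , 0.04, 0.  ]))
[249.97903644 127.45322516]
169 57
```

View pics/w6c.png

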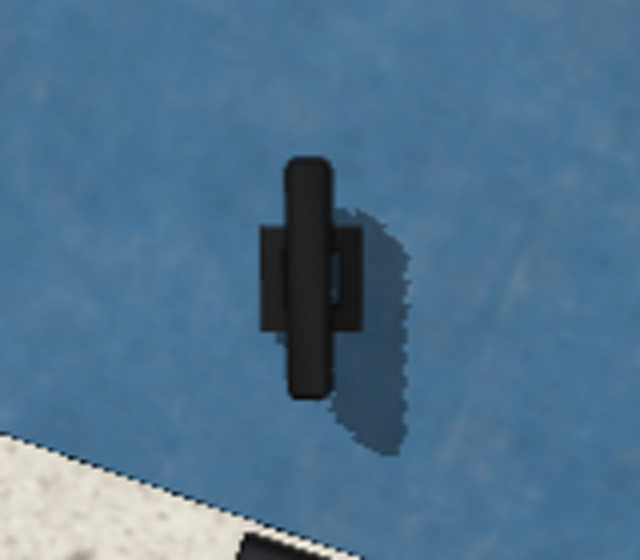

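The wing runs from crop (308,157) to (309,399), parallel to image columns, on its square hub.

```bash
python3 - <<'E'
from h import *
import json
c=json.load(open('w6.json'));o=np.array([169,57])
e=cast(c,np.array([[308.5,157],[309.5,399]])/4+o,.042);d=e[0]-e[1]
print('wing',e.mean(0),np.linalg.norm(d),np.degrees(np.arctan2(d[1],d[0])))
hb=cast(c,np.array([[260,226],[362,226],[362,330],[260,330]])/4+o,.02);print('hub',hb.mean(0),np.linalg.norm(hb[1]-hb[0]),np.linalg.norm(hb[2]-hb[1]))
p=e.mean(0)*.5+hb.mean(0)*.5
print(p,go([p[0],p[1],.05],np.degrees(np.arctan2(d[1],d[0]))))
E
```

```text
wing [0.45324281 0.18554136 0.042     ] 0.059185201371161664 19.60614149710664
hub [0.45318354 0.18558263 0.02      ] 0.027354162356710437 0.027401983691824224
[0.45321317 0.18556199 0.031     ] (array([ 6.01, -0.8 , 12.08]), 'turn z', np.float64(0.19), 'head', np.float64(19.8), 'levelling', array([0.  , 0.04, 0.  ]))
```

>>> carry_out --targets '[[[2,-0.3,2,0,0,0.2,6],[4,-0.6,4,0,0,0.2,6],[6,-0.8,7,0,0,0.2,6],[6,-0.8,10,0,0,0.2,6],[6,-0.8,12,0,0,0.2,6],[6,-0.8,12,0,0,0.2,6],[6,-0.8,12,0,0,0.2,6]]]'

```text
t: 14.78
tcp_pos: [0.4525, 0.1855, 0.0504]
tool_rot: [0.985, 0.17, -0.001, 0.0]
force: [0.5, -0.7, 1.0]
finger_gap: 0.698
gripper_force: 0.0
```

```bash
python3 - <<'E'
from h import *
s=manip.sense();print(s['t'],s['tcp_pos'],s['force'],go([.4532,.1856,.015],19.6))
E
```

```text
14.7833 [0.45247424 0.18546259 0.0503962 ] [ 0.48950142 -0.74029519  1.00682   ] (array([0.08, 0.01, 3.54]), 'turn z', np.float64(-0.04), 'head', np.float64(19.56), 'levelling', array([-0.03,  0.17, -0.  ]))
```

>>> carry_out --targets '[[[0,0,1,0,0,0,4],[0,0,2,0,0,0,4],[0,0,3,0,0,0,4],[0,0,3.5,0,0,0,4],[0,0,3.5,0,0,0,3],[0,0,3.5,0,0,0,0.6],[0,0,3.5,0,0,0,0.6],[0,0,3.5,0,0,0,0.6],[0,0,3.5,0,0,0,0.6],[0,0,3.5,0,0,0,0.6],[0,0,3.5,0,0,0,0.6]]]' --force 60

```text
t: 15.7
tcp_pos: [0.453, 0.1867, 0.0164]
tool_rot: [0.985, 0.171, 0.0, -0.0]
force: [-0.3, -0.6, 0.8]
finger_gap: 0.122
gripper_force: 61.0
```

>>> carry_out --targets '[[[0,0,-3,0,0,0,0.6],[0,0,-7,0,0,0,0.6],[0,0,-11,0,0,0,0.6],[0,0,-15,0,0,0,0.6],[0,0,-17,0,0,0,0.6],[0,0,-17,0,0,0,0.6]]]'

```text
t: 16.2
tcp_pos: [0.4561, 0.1873, 0.1911]
tool_rot: [0.985, 0.171, 0.006, 0.0]
force: [0.6, -0.4, -0.1]
finger_gap: 0.119
gripper_force: 61.0
```

```bash
python3 - <<'E'
from h import *
s=manip.sense();print(s['t'],s['tcp_pos'],s['force'],s['finger_gap'],s['gripper_force'],go([.5498,-.2745,.15],22.1))
E
```

```text
16.2 [0.45610441 0.18730293 0.19107844] [ 0.60021592 -0.3748261  -0.12674062] 0.11929404013119208 60.96612811088562 (array([-6.77, 46.63,  4.13]), 'turn z', np.float64(-2.43), 'head', np.float64(19.67), 'levelling', array([ 0.11, -0.64, -0.  ]))
```

>>> carry_out --targets '[[[-0.5,4,0,0,0,0,0.6],[-1,8,0,0,0,0,0.6],[-1.5,12,0,0,0,-0.5,0.6],[-2,16,0,0,0,-1,0.6],[-2.6,20,0,0,0,-1.5,0.6],[-3.2,24,0,0,0,-2,0.6],[-3.8,28,0,0,0,-2.5,0.6],[-4.3,32,0,0,0,-2.5,0.6],[-5,36,0,0,0,-2.5,0.6],[-5.6,40,0,0,0,-2.5,0.6],[-6.4,44,1,0,0,-2.5,0.6],[-6.4,46.7,2,0,0,-2.5,0.6]]]'

```text
t: 17.2
tcp_pos: [0.5492, -0.2789, 0.1648]
tool_rot: [0.982, 0.191, -0.0, 0.001]
force: [0.6, -0.6, 0.2]
finger_gap: 0.121
gripper_force: 61.0
```

>>> carry_out --targets '[[[0,0,1.6,0,0,0,0.6],[0,0,1.6,0,0,0,0.6],[0,0,1.6,0,0,0,0.6],[0,0,1.6,0,0,0,0.6]]]'

```text
t: 17.53
tcp_pos: [0.549, -0.2734, 0.1495]
tool_rot: [0.981, 0.192, -0.001, -0.001]
force: [-0.1, 0.4, -0.0]
finger_gap: 0.121
gripper_force: 61.0
```

```bash
python3 - <<'E'
from h import *
import json
c=cams.camera_info('wrist');w=cams.snapshot('wrist')[:,:,::-1];cv2.imwrite('pics/w7.png',w)
json.dump({k:np.array(c[k]).tolist() for k in'KT'},open('w7.json','w'))
s=manip.sense();print(s['t'],s['tcp_pos'],s['force'],go([.5498,-.2745,.15],22.1))
cv2.imwrite('pics/w7c.png',cv2.resize(w[100:290,150:400],None,fx=3,fy=3,interpolation=cv2.INTER_CUBIC))
E
```

```text
17.5833 [ 0.54944186 -0.2735028   0.15026677] [ 0.73645351  0.25607355 -0.74645203] (array([-0.  ,  0.11,  0.03]), 'turn z', np.float64(0.12), 'head', np.float64(22.22), 'levelling', array([-0.05,  0.02, -0.  ]))
```

View pics/w7c.png

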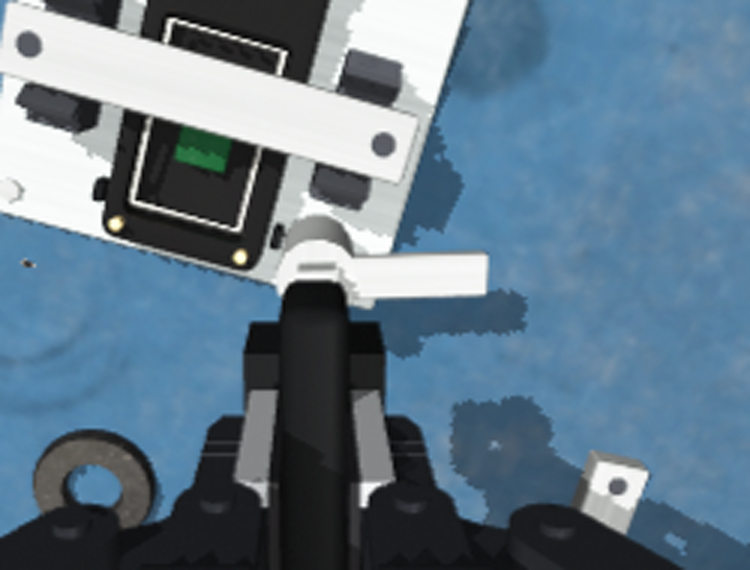

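Crop: the shaft tip shows at (318,265), just behind the held handle (hub columns 246 to 385). The arm tip edge runs from (489,252) to (487,297). I'll compute the shaft axis from the arm.

```bash
python3 - <<'E'
from h import *
import json
c=json.load(open('w7.json'));o=np.array([150,100])
C=lambda u,z:cast(c,np.atleast_2d(u)/3+o,z)
t=C([[489,252],[487,297],[380,257],[380,299]],.054)
print('tip edge width',np.linalg.norm(t[0]-t[1]))
for a,b in((0,2),(1,3)):
    d=t[a]-t[b];print('ang',np.degrees(np.arctan2(d[1],d[0])))
e=t[0]-t[1];print('from tip edge',np.degrees(np.arctan2(e[1],e[0]))-90)
tip=(t[0]+t[1])/2
for a in(-67.9,-66.5):
    print('axis',a,tip-.054*np.array([np.cos(np.radians(a)),np.sin(np.radians(a)),0]))
print('shaft tip far edge',C([[319,262]],.065),C([[319,262]],.072))
# bar in place
be=C([[12,5],[0,60],[417,118],[402,182]],.045);print('bar right end',be[2:].mean(0),np.linalg.norm(be[2]-be[3]))
# handle hub front edge, bottom at foot z
hf=C([[247,322],[385,322]],.150-.0164+.020);print('hub front top edge',hf,hf.mean(0),np.linalg.norm(hf[0]-hf[1]))
hf=C([[245,352],[385,352]],.150-.0164);print('or foot?',hf.mean(0),np.linalg.norm(hf[0]-hf[1]))
hf=C([[247,322],[385,322]],.150-.0164);print('or foot2?',hf.mean(0),np.linalg.norm(hf[0]-hf[1]))
print('wing top front', C([[316,283]],.150-.0164+.042))
E
```

```text
tip edge width 0.014802057491423758
ang -65.0898850166012
ang -66.67552607821439
from tip edge -66.80916404837839
axis -67.9 [ 0.55175376 -0.27400225  0.054     ]
axis -66.5 [ 0.55053742 -0.27451355  0.054     ]
shaft tip far edge [[ 0.5582776  -0.27170038  0.065     ]] [[ 0.55994047 -0.27097104  0.072     ]]
bar right end [ 0.59783136 -0.28635451  0.045     ] 0.020400733937048696
hub front top edge [[ 0.56297909 -0.25412525  0.1536    ]
 [ 0.57306385 -0.2788306   0.1536    ]] [ 0.56802147 -0.26647793  0.1536    ] 0.026684392599686777
or foot? [ 0.55517276 -0.27155197  0.1336    ] 0.031043911521768462
or foot2? [ 0.56175317 -0.26909987  0.1336    ] 0.030266256741762712
wing top front [[ 0.5811065  -0.26106298  0.1756    ]]
```

Shaft axis is about (0.551, -0.2743), 1 to 2 mm from the present TCP. I'll go above it and then down in steps, watching the force.

>>> carry_out --targets '[[[0.1,0.13,1.5,0,0,-0.3,0.6],[0.1,0.13,3,0,0,-0.3,0.6],[0.1,0.13,4.5,0,0,-0.3,0.6],[0.1,0.13,5,0,0,-0.3,0.6],[0.1,0.13,5,0,0,-0.3,0.6],[0.1,0.13,5,0,0,-0.3,0.6]]]'

```text
t: 18.08
tcp_pos: [0.5515, -0.2751, 0.1009]
tool_rot: [0.981, 0.195, 0.0, 0.0]
force: [0.1, -0.3, -1.0]
finger_gap: 0.123
gripper_force: 61.0
```

>>> carry_out --targets '[[[0,0,0.2,0,0,0,0.6],[0,0,0.4,0,0,0,0.6],[0,0,0.6,0,0,0,0.6],[0,0,0.6,0,0,0,0.6]]]'

```text
t: 18.42
tcp_pos: [0.5511, -0.2756, 0.0942]
tool_rot: [0.981, 0.195, 0.0, 0.0]
force: [-0.7, 0.6, -0.7]
finger_gap: 0.122
gripper_force: 61.0
```

>>> carry_out --targets '[[[0,0,0.2,0,0,0,0.6],[0,0,0.4,0,0,0,0.6],[0,0,0.5,0,0,0,0.6],[0,0,0.5,0,0,0,0.6]]]'

```text
t: 18.75
tcp_pos: [0.5509, -0.2754, 0.0888]
tool_rot: [0.981, 0.195, -0.0, -0.0]
force: [-0.2, 0.1, -1.5]
finger_gap: 0.121
gripper_force: 61.0
```

>>> carry_out --targets '[[[0,0,0.2,0,0,0,0.6],[0,0,0.4,0,0,0,0.6],[0,0,0.4,0,0,0,0.6]]]'

```text
t: 19.0
tcp_pos: [0.5508, -0.2753, 0.0847]
tool_rot: [0.981, 0.195, -0.0, -0.0]
force: [-0.4, -0.4, -1.2]
finger_gap: 0.12
gripper_force: 61.0
```

>>> carry_out --targets '[[[0,0,0.2,0,0,0,0.6],[0,0,0.3,0,0,0,0.6],[0,0,0.3,0,0,0,0.6]]]'

```text
t: 19.25
tcp_pos: [0.5506, -0.2749, 0.0818]
tool_rot: [0.981, 0.195, -0.0, -0.001]
force: [-0.9, 0.5, -0.1]
finger_gap: 0.122
gripper_force: 61.1
```

>>> carry_out --targets '[[[0,0,0.2,0,0,0,0.6],[0,0,0.3,0,0,0,0.6],[0,0,0.3,0,0,0,0.6]]]'

```text
t: 19.5
tcp_pos: [0.5505, -0.2748, 0.0787]
tool_rot: [0.981, 0.195, -0.001, -0.001]
force: [-0.1, 3.0, 0.0]
finger_gap: 0.12
gripper_force: 61.0
```

>>> carry_out --targets '[[[0,-0.06,0.2,0,0,0,0.6],[0,-0.06,0.3,0,0,0,0.6],[0,-0.06,0.3,0,0,0,0.6]]]'

```text
t: 19.75
tcp_pos: [0.5506, -0.2747, 0.0758]
tool_rot: [0.981, 0.195, -0.0, -0.0]
force: [-1.6, 2.3, -1.0]
finger_gap: 0.12
gripper_force: 61.0
```

>>> carry_out --targets '[[[0,0,0.2,0,0,0,0.6],[0,0,0.3,0,0,0,0.6],[0,0,0.3,0,0,0,0.6]]]'

```text
t: 20.0
tcp_pos: [0.5506, -0.2747, 0.0728]
tool_rot: [0.981, 0.195, -0.0, -0.0]
force: [-0.8, 3.0, -0.4]
finger_gap: 0.12
gripper_force: 61.0
```

>>> carry_out --targets '[[[0,0,0.1,0,0,0,0.6],[0,0,0.2,0,0,0,0.6],[0,0,0.2,0,0,0,0.6]]]'

```text
t: 20.25
tcp_pos: [0.5506, -0.2746, 0.071]
tool_rot: [0.981, 0.195, -0.0, -0.0]
force: [-2.2, 4.0, 0.9]
finger_gap: 0.123
gripper_force: 61.1
```

>>> carry_out --targets '[[[0,-0.04,0.1,0,0,0,0.6],[0,-0.04,0.15,0,0,0,0.6],[0,-0.04,0.15,0,0,0,0.6]]]'

```text
t: 20.5
tcp_pos: [0.5507, -0.2746, 0.0703]
tool_rot: [0.981, 0.195, 0.0, 0.0]
force: [-2.7, 3.4, 5.3]
finger_gap: 0.119
gripper_force: 61.7
```

>>> carry_out --targets '[[[0,0,0.1,0,0,0,0.6],[0,0,0.1,0,0,0,0.6],[0,0,0.1,0,0,0,0.6]]]'

```text
t: 20.75
tcp_pos: [0.5507, -0.2747, 0.0703]
tool_rot: [0.981, 0.195, 0.0, 0.0]
force: [-3.4, 4.0, 9.9]
finger_gap: 0.119
gripper_force: 62.3
```

The handle is fully down (TCP 0.0703 against 0.0704 expected). Now I'll turn the latch counter-clockwise.

>>> carry_out --targets '[[[0,0,-0.1,0,0,-3,0.6],[0,0,-0.1,0,0,-7,0.6],[0,0,-0.1,0,0,-11,0.6],[0,0,-0.1,0,0,-15,0.6],[0,0,-0.1,0,0,-19,0.6],[0,0,-0.1,0,0,-23,0.6],[0,0,-0.1,0,0,-27,0.6],[0,0,-0.1,0,0,-31,0.6],[0,0,-0.1,0,0,-35,0.6],[0,0,-0.1,0,0,-35,0.6]]]'

```text
t: 21.58
tcp_pos: [0.5504, -0.2742, 0.0704]
tool_rot: [0.876, 0.482, -0.0, -0.0]
force: [-3.1, 4.8, 6.0]
finger_gap: 0.123
gripper_force: 61.8
```

```bash
python3 - <<'E'
from h import *
s=manip.sense();print(s['t'],s['tcp_pos'],s['force'],s['ft_torque'],s['finger_gap'],s['gripper_force'],go([.5508,-.2744,.07],22.5+74.5))
E
```

```text
21.5833 [ 0.55039666 -0.27422438  0.07035638] [-3.06762657  4.78820785  6.0310059 ] [0.90775402 0.51696306 0.03169047] 0.12303058379058955 61.76471292972565 (array([0.01, 0.04, 0.04]), 'turn z', np.float64(-39.41), 'head', np.float64(57.59), 'levelling', array([-0.04, -0.  ,  0.  ]))
```

>>> carry_out --targets '[[[0,0,0,0,0,-4,0.6],[0,0,0,0,0,-8,0.6],[0,0,0,0,0,-12,0.6],[0,0,0,0,0,-16,0.6],[0,0,0,0,0,-20,0.6],[0,0,0,0,0,-24,0.6],[0,0,0,0,0,-28,0.6],[0,0,0,0,0,-32,0.6],[0,0,0,0,0,-35,0.6],[0,0,0,0,0,-35,0.6]]]'

```text
t: 22.42
tcp_pos: [0.5505, -0.2743, 0.0704]
tool_rot: [0.691, 0.723, 0.0, -0.0]
force: [-3.0, 4.9, 5.3]
finger_gap: 0.124
gripper_force: 61.8
```

```bash
python3 - <<'E'
from h import *
s=manip.sense();print(s['t'],s['tcp_pos'],s['force'],s['ft_torque'],s['finger_gap'],s['gripper_force'],go([.5508,-.2744,.07],22.5+74.5))
E
```

```text
22.4167 [ 0.55047845 -0.2742724   0.07036812] [-3.0158455   4.91243773  5.32151282] [0.82971626 0.47932173 0.04065431] 0.12424159577390584 61.75769805908203 (array([-0.01,  0.03,  0.04]), 'turn z', np.float64(-4.45), 'head', np.float64(92.55), 'levelling', array([-0.02, -0.03,  0.  ]))
```

>>> carry_out --targets '[[[0,0,0,0,0,-3,0.6],[0,0,0,0,0,-6,0.6],[0,0,0,0,0,-6,0.6]]]'

```text
t: 22.67
tcp_pos: [0.5505, -0.2743, 0.0703]
tool_rot: [0.652, 0.758, 0.0, -0.0]
force: [-3.1, 4.9, 4.5]
finger_gap: 0.123
gripper_force: 61.7
```

```bash
python3 - <<'E'
from h import *
s=manip.sense();print(s['t'],s['tcp_pos'],s['force'],s['ft_torque'],s['gripper_force'],s['tau'],go([.5508,-.2744,.07],22.5+74.5))
E
```

```text
22.6667 [ 0.55047397 -0.27426218  0.07033606] [-3.08439104  4.8895049   4.45988862] [ 0.84718109  0.53912746 -0.02580784] 61.748846769332886 [ -1.76561985 -44.48130369 -14.33992803  -0.47896452  -1.47704467
  -0.27471763] (array([-0.02,  0.03,  0.03]), 'turn z', np.float64(1.54), 'head', np.float64(98.54), 'levelling', array([-0.02, -0.03,  0.  ]))
```

>>> carry_out --targets '[[[0,0,0,0,0,-2,0.6],[0,0,0,0,0,-4,0.6],[0,0,0,0,0,-4,0.6]]]'

```text
t: 22.92
tcp_pos: [0.5505, -0.2743, 0.0704]
tool_rot: [0.626, 0.78, 0.0, -0.0]
force: [-1.7, 3.8, 4.9]
finger_gap: 0.119
gripper_force: 61.7
```

```bash
python3 - <<'E'
from h import *
s=manip.sense();print(s['t'],s['tcp_pos'],s['force'],s['ft_torque'],s['gripper_force'],s['tau'],go([.5508,-.2744,.07],22.5+74.5))
c=cams.camera_info('wrist');w=cams.snapshot('wrist')[:,:,::-1];cv2.imwrite('pics/w8.png',w)
E
```

```text
22.9167 [ 0.55053321 -0.27427959  0.07035171] [-1.72289013  3.80078443  4.85945847] [ 0.8425502   0.4744608  -0.01408587] 61.74012780189514 [ -1.7933169  -44.49437499 -14.33118135  -0.48883343  -1.46826759
  -0.18465985] (array([-0.02,  0.02,  0.04]), 'turn z', np.float64(5.51), 'head', np.float64(102.51), 'levelling', array([-0.01, -0.03,  0.  ]))
```

Picture views are used up, so I'll check the latch with colour masks instead. The arm's open-position footprint should now show blue table.

```bash
python3 - <<'E'
from h import *
t=cams.camera_info('top');im=cams.snapshot('top')[:,:,::-1];w=cv2.imread('pics/w8.png');old=cv2.imread('pics/top0.png')
cw=cams.camera_info('wrist')
ax=np.array([.551,-.2745])
for a in(-67,-45,-25,-10,0,6.6,15):
    d=np.array([np.cos(np.radians(a)),np.sin(np.radians(a))])
    r=[]
    for rr in(.035,.048):
        p=[*(ax+rr*d),.054]
        for n,c,I in(('t',t,im),('t0',t,old),('w',cw,w)):
            u,v=proj(c,[p])[0].round().astype(int)
            r.append((n,(int(u),int(v)),I[v,u].tolist() if 0<=v<384 and 0<=u<512 else None))
    print(a,r)
E
```

```text
-67 [('t', (321, 208), [89, 79, 68]), ('t0', (321, 208), [204, 208, 203]), ('w', (264, 271), [15, 14, 15]), ('t', (326, 206), [61, 53, 45]), ('t0', (326, 206), [199, 201, 197]), ('w', (267, 287), [34, 32, 34])]
-45 [('t', (318, 204), [79, 70, 59]), ('t0', (318, 204), [138, 114, 78]), ('w', (282, 265), [30, 26, 26]), ('t', (321, 201), [65, 58, 49]), ('t0', (321, 201), [140, 114, 78]), ('w', (291, 279), [29, 27, 25])]
-25 [('t', (314, 202), [90, 81, 69]), ('t0', (314, 202), [108, 94, 75]), ('w', (295, 255), [170, 136, 86]), ('t', (316, 197), [69, 61, 52]), ('t0', (316, 197), [139, 114, 78]), ('w', (309, 265), [167, 132, 87])]
-10 [('t', (310, 201), [67, 59, 49]), ('t0', (310, 201), [158, 160, 154]), ('w', (302, 245), [159, 161, 161]), ('t', (311, 196), [63, 56, 47]), ('t0', (311, 196), [156, 157, 150]), ('w', (319, 251), [163, 127, 79])]
0 [('t', (308, 201), [96, 85, 72]), ('t0', (308, 201), [120, 119, 115]), ('w', (305, 237), [233, 234, 233]), ('t', (308, 196), [55, 50, 43]), ('t0', (308, 196), [152, 154, 147]), ('w', (324, 241), [232, 233, 232])]
6.6 [('t', (306, 201), [114, 101, 86]), ('t0', (306, 201), [88, 83, 82]), ('w', (307, 231), [236, 238, 237]), ('t', (305, 196), [108, 116, 118]), ('t0', (305, 196), [86, 82, 79]), ('w', (326, 233), [232, 234, 233])]
15 [('t', (305, 201), [117, 103, 87]), ('t0', (305, 201), [87, 83, 80]), ('w', (307, 224), [177, 180, 178]), ('t', (303, 197), [81, 78, 73]), ('t0', (303, 197), [85, 81, 78]), ('w', (327, 224), [233, 235, 233])]
```

```bash
python3 - <<'E'
from h import *
w=cv2.imread('pics/w8.png');cw=cams.camera_info('wrist');ax=np.array([.551,-.2743])
for rr in(.026,.030,.058,.0):
    print(rr,[(a,int(w[v,u].min())) for a in range(-40,50,5) for u,v in [proj(cw,[[ax[0]+rr*np.cos(np.radians(a)),ax[1]+rr*np.sin(np.radians(a)),.054]])[0].round().astype(int)]])
# arm tip line scan: along r at a=6.6 plus rows crossing
for a in(0,6.6,12):
    print(a,[(r,int(w[v,u].min())) for r in range(20,70,3) for u,v in [proj(cw,[[ax[0]+r/1e3*np.cos(np.radians(a)),ax[1]+r/1e3*np.sin(np.radians(a)),.054]])[0].round().astype(int)]])
E
```

```text
0.026 [(-40, 131), (-35, 30), (-30, 26), (-25, 49), (-20, 19), (-15, 69), (-10, 232), (-5, 234), (0, 233), (5, 236), (10, 237), (15, 230), (20, 142), (25, 70), (30, 66), (35, 59), (40, 37), (45, 73)]
0.03 [(-40, 48), (-35, 26), (-30, 25), (-25, 56), (-20, 53), (-15, 52), (-10, 230), (-5, 234), (0, 232), (5, 237), (10, 234), (15, 146), (20, 56), (25, 59), (30, 63), (35, 54), (40, 33), (45, 29)]
0.058 [(-40, 26), (-35, 26), (-30, 16), (-25, 28), (-20, 80), (-15, 76), (-10, 78), (-5, 71), (0, 65), (5, 51), (10, 50), (15, 49), (20, 49), (25, 48), (30, 179), (35, 232), (40, 235), (45, 234)]
0.0 [(-40, 35), (-35, 35), (-30, 35), (-25, 35), (-20, 35), (-15, 35), (-10, 35), (-5, 35), (0, 35), (5, 35), (10, 35), (15, 35), (20, 35), (25, 35), (30, 35), (35, 35), (40, 35), (45, 35)]
0 [(20, 232), (23, 233), (26, 233), (29, 232), (32, 232), (35, 233), (38, 231), (41, 232), (44, 232), (47, 231), (50, 231), (53, 95), (56, 62), (59, 66), (62, 73), (65, 69), (68, 82)]
6.6 [(20, 238), (23, 239), (26, 239), (29, 238), (32, 238), (35, 236), (38, 237), (41, 236), (44, 233), (47, 233), (50, 231), (53, 159), (56, 49), (59, 69), (62, 245), (65, 245), (68, 244)]
12 [(20, 237), (23, 235), (26, 235), (29, 233), (32, 231), (35, 228), (38, 169), (41, 148), (44, 159), (47, 221), (50, 232), (53, 50), (56, 49), (59, 60), (62, 178), (65, 245), (68, 244)]
```

The arm is at about +2°, roughly 1.22 rad, with about 10° of bore slack. The stop is about 4.5° further.

>>> carry_out --targets '[[[0,0,0,0,0,-2,0.6],[0,0,0,0,0,-4,0.6],[0,0,0,0,0,-4,0.6]]]'

```text
t: 23.27
tcp_pos: [0.5506, -0.2743, 0.0704]
tool_rot: [0.598, 0.801, 0.0, -0.0]
force: [-2.2, 5.0, 4.6]
finger_gap: 0.124
gripper_force: 61.7
```

```bash
python3 - <<'E'
from h import *
s=manip.sense();print(s['t'],s['force'],s['ft_torque'],s['tau'][5],go([.5508,-.2744,.07],107))
w=cams.snapshot('wrist')[:,:,::-1];cw=cams.camera_info('wrist');ax=np.array([.551,-.2743])
for rr in(.026,.030):
    print(rr,[(a,int(w[v,u].min())) for a in range(-20,35,3) for u,v in [proj(cw,[[ax[0]+rr*np.cos(np.radians(a)),ax[1]+rr*np.sin(np.radians(a)),.054]])[0].round().astype(int)]])
E
```

```text
23.2667 [-2.19197281  5.00977106  4.64550212] [ 0.81942443  0.43970969 -0.0322132 ] -0.18431867938488722 (array([-0.02,  0.02,  0.04]), 'turn z', np.float64(-0.49), 'head', np.float64(106.51), 'levelling', array([-0.01, -0.02,  0.  ]))
0.026 [(-20, 46), (-17, 25), (-14, 24), (-11, 62), (-8, 217), (-5, 232), (-2, 234), (1, 234), (4, 233), (7, 235), (10, 238), (13, 237), (16, 235), (19, 230), (22, 151), (25, 109), (28, 66), (31, 60), (34, 57)]
0.03 [(-20, 25), (-17, 53), (-14, 52), (-11, 58), (-8, 104), (-5, 232), (-2, 233), (1, 233), (4, 233), (7, 235), (10, 239), (13, 237), (16, 233), (19, 147), (22, 74), (25, 48), (28, 64), (31, 64), (34, 48)]
```

>>> carry_out --targets '[[[0,0,0,0,0,-1,0.6],[0,0,0,0,0,-2,0.6],[0,0,0,0,0,-2,0.6]]]'

```text
t: 23.57
tcp_pos: [0.5505, -0.2743, 0.0703]
tool_rot: [0.584, 0.811, 0.0, -0.0]
force: [-2.8, 3.5, 5.1]
finger_gap: 0.118
gripper_force: 61.7
```

```bash
python3 - <<'E'
from h import *
s=manip.sense();print(s['t'],s['force'],s['ft_torque'],s['tau'][5],go([.5508,-.2744,.07],107))
w=cams.snapshot('wrist')[:,:,::-1];cw=cams.camera_info('wrist');ax=np.array([.551,-.2743])
for rr in(.026,.030):
    print(rr,[(a,int(w[v,u].min())) for a in range(-20,35,3) for u,v in [proj(cw,[[ax[0]+rr*np.cos(np.radians(a)),ax[1]+rr*np.sin(np.radians(a)),.054]])[0].round().astype(int)]])
E
```

```text
23.5667 [-2.80871699  3.46190972  5.05151626] [ 0.89605672  0.45406848 -0.06112009] -0.10396891739219427 (array([-0.02,  0.02,  0.03]), 'turn z', np.float64(1.47), 'head', np.float64(108.47), 'levelling', array([-0.01, -0.03,  0.  ]))
0.026 [(-20, 27), (-17, 47), (-14, 25), (-11, 25), (-8, 61), (-5, 233), (-2, 232), (1, 234), (4, 234), (7, 233), (10, 235), (13, 239), (16, 237), (19, 233), (22, 221), (25, 143), (28, 71), (31, 60), (34, 56)]
0.03 [(-20, 54), (-17, 29), (-14, 60), (-11, 78), (-8, 60), (-5, 211), (-2, 232), (1, 233), (4, 234), (7, 233), (10, 237), (13, 238), (16, 235), (19, 230), (22, 146), (25, 71), (28, 62), (31, 64), (34, 47)]
```

>>> carry_out --targets '[[[0,0,0,0,0,-1,0.6],[0,0,0,0,0,-2,0.6],[0,0,0,0,0,-2,0.6]]]'

```text
t: 23.87
tcp_pos: [0.5505, -0.2743, 0.0704]
tool_rot: [0.57, 0.821, 0.0, -0.0]
force: [-3.1, 3.7, 5.4]
finger_gap: 0.121
gripper_force: 61.7
```

```bash
python3 - <<'E'
from h import *
s=manip.sense();print(s['t'],s['force'],s['ft_torque'],s['tau'][5],go([.5508,-.2744,.07],107))
w=cams.snapshot('wrist')[:,:,::-1];cw=cams.camera_info('wrist');ax=np.array([.551,-.2743])
for rr in(.026,.030):
    print(rr,[(a,int(w[v,u].min())) for a in range(-20,35,3) for u,v in [proj(cw,[[ax[0]+rr*np.cos(np.radians(a)),ax[1]+rr*np.sin(np.radians(a)),.054]])[0].round().astype(int)]])
E
```

```text
23.8667 [-3.08054724  3.73568653  5.4031902 ] [ 0.87907793  0.45481159 -0.01458234] -0.1346959127113223 (array([-0.02,  0.02,  0.04]), 'turn z', np.float64(3.47), 'head', np.float64(110.47), 'levelling', array([-0.01, -0.03,  0.  ]))
0.026 [(-20, 25), (-17, 28), (-14, 24), (-11, 24), (-8, 52), (-5, 204), (-2, 232), (1, 234), (4, 233), (7, 232), (10, 236), (13, 239), (16, 237), (19, 233), (22, 196), (25, 144), (28, 80), (31, 71), (34, 57)]
0.03 [(-20, 28), (-17, 53), (-14, 34), (-11, 72), (-8, 79), (-5, 169), (-2, 232), (1, 234), (4, 234), (7, 232), (10, 237), (13, 238), (16, 236), (19, 232), (22, 143), (25, 57), (28, 63), (31, 63), (34, 48)]
```

The arm no longer follows, so it is at its stop. Releasing and rising.

>>> carry_out --targets '[[[0,0,0,0,0,1,0.6],[0,0,0,0,0,1,2],[0,0,0,0,0,1,3.5],[0,0,0,0,0,1,3.5],[0,0,0,0,0,1,3.5],[0,0,0,0,0,1,3.5]]]'

```text
t: 24.42
tcp_pos: [0.5512, -0.2754, 0.0697]
tool_rot: [0.578, 0.816, -0.0, 0.001]
force: [1.1, 0.4, 1.0]
finger_gap: 0.41
gripper_force: 0.0
```

>>> carry_out --targets '[[[0,0,-1,0,0,0,3.5],[0,0,-3,0,0,0,3.5],[0,0,-6,0,0,0,3.5],[0,0,-9,0,0,0,3.5],[-4,0,-10,0,0,0,3.5],[-4,0,-10,0,0,0,3.5],[-4,0,-10,0,0,0,3.5],[-4,0,-10,0,0,0,3.5],[-4,0,-10,0,0,0,3.5]]]'

```text
t: 25.17
tcp_pos: [0.5631, -0.3113, 0.169]
tool_rot: [0.577, 0.816, 0.0, -0.001]
force: [-0.0, -0.5, -0.6]
finger_gap: 0.41
gripper_force: 0.0
```

```bash
python3 - <<'E'
from h import *
s=manip.sense();print(s['t'],s['tcp_pos'],s['force'],s['finger_gap'])
w=cams.snapshot('wrist')[:,:,::-1];cw=cams.camera_info('wrist');ax=np.array([.551,-.2743])
cv2.imwrite('pics/end.png',w)
for rr in(.026,.030):
    print(rr,[(a,int(w[v,u].min())) for a in range(-20,35,3) for u,v in [proj(cw,[[ax[0]+rr*np.cos(np.radians(a)),ax[1]+rr*np.sin(np.radians(a)),.054]])[0].round().astype(int)]])
# wing blob at its seated top height
u,v=proj(cw,[[*ax,.096]])[0].astype(int);m=np.zeros(w.shape[:2],np.uint8)
y0,y1,x0,x1=max(v-60,0),v+60,max(u-60,0),u+60
m[y0:y1,x0:x1]=w[y0:y1,x0:x1].max(2)<55
n,l,st,ce=cv2.connectedComponentsWithStats(m);k=l[v,u];print((u,v),st[k],ce[k],rect(l==k,cw,.096))
# bar: top-face holes/extent along its line
b=np.array([.590,-.2213]);d=np.array([np.cos(np.radians(96.6)),np.sin(np.radians(96.6))])
print([(r,int(w[q[1],q[0]].min())) for r in range(-72,76,4) for q in [proj(cw,[[*(b+r/1e3*d),.045]])[0].round().astype(int)] if 0<=q[0]<512 and 0<=q[1]<384])
E
```

```text
25.1667 [ 0.56313745 -0.31134665  0.16897294] [-0.02748315 -0.48104777 -0.64272947] 0.4104710475661524
0.026 [(-20, 186), (-17, 186), (-14, 185), (-11, 182), (-8, 96), (-5, 197), (-2, 234), (1, 235), (4, 236), (7, 235), (10, 237), (13, 240), (16, 239), (19, 237), (22, 231), (25, 72), (28, 81), (31, 53), (34, 50)]
0.03 [(-20, 185), (-17, 185), (-14, 185), (-11, 186), (-8, 184), (-5, 188), (-2, 236), (1, 235), (4, 236), (7, 234), (10, 236), (13, 240), (16, 239), (19, 232), (22, 75), (25, 64), (28, 28), (31, 53), (34, 184)]
(np.int64(255), np.int64(156)) [ 240   96   54   94 1967] [257.91560752 143.46212506] (array([ 0.55312775, -0.26464047]), 75.55772399902344, 39.22909164428711, 89.06230926513672)
[(-72, 83), (-68, 68), (-64, 232), (-60, 190), (-56, 66), (-52, 233), (-48, 236), (-44, 236), (-40, 234), (-36, 234), (-32, 234), (-28, 234), (-24, 235), (-20, 236), (-16, 236), (-12, 236), (-8, 236), (-4, 236), (0, 236), (4, 237), (8, 237), (12, 238), (16, 238), (20, 238), (24, 238), (28, 239), (32, 239), (36, 240), (40, 239), (44, 240), (48, 241), (52, 107), (56, 90), (60, 177), (64, 232), (68, 86), (72, 82)]
```

```bash
python3 -c "
from station import sign_off
print(sign_off())"
```

```text
the job is handed in; nothing more can be done
None
```

The job is handed in at about 25 s of the 61 s: the long bar lies centred in both slots, the handle was pushed fully down on the shaft, and the latch is at its stop over the bar's end; no verdict was returned, and with all ten pictures used the final state was checked only by colour masks, which couldn't isolate the handle.

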